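# Index the roller steady of a polishing lathe

### The arm

A 7-joint arm with a two-finger parallel gripper is mounted at the origin on the work surface. World frame = base frame: x ahead of the robot, y to its left, z up, the work surface at z = 0. Lengths are in m, angles in rad, forces in N, time in s.
With the tool pointing down it reaches from about 0.425 to 0.925 m from the base axis. Payload 6.8 kg.
Tool frame: the origin (TCP) lies midway between the tips of the shut fingers; the grasp point (between the pads) lies 19 mm behind it; x points along the fingers, y is the direction in which the jaws open and shut, and the axes are right-handed (so a half turn about x gives the same grasp; the last joint's range is limited). The gripper opens to 85 mm and grips with 20 to 120 N. Pads are 22 mm wide; open, the fingers measure 114 mm over their backs; the gripper's body (76 mm by 85 mm) begins 54 mm behind the grasp point. The pads swing forward as they close: fully open they stand 13 mm farther back than shut.
Start: joints at [1.146, 0.477, 0.022, 1.555, -0.011, 1.109, -0.083], TCP at [0.21, -0.641, 0.231] pointing down, gripper open.
Joint ranges: [-2.96, 2.96], [-0.34, 2.1], [-1.41, 1.46], [0.24, 2.44], [-1.37, 4.51], [0.17, 1.92], [-2.96, 2.96]. Speed limits (rad/s): [2.39, 2.39, 3.14, 3.14, 3.14, 3.14, 3.14].

### API

Orientations are given as a rotation vector (axis times angle).
In Python, from bench import r, viewer, nets gives the robot as it stands.
- The arm moves only by the shell command python3 -m pendant 'ROWS' [FORCE]. ROWS is JSON, one flat list of numbers, 5 for each row, row after row: the finger opening in mm, from 0 to 85.4, then the shift along the tool's x, y, z in mm, then the turn about the tool's x in rad. A call has 1 to 20 rows; each row shifts and turns the commanded pose from where the row before left it, along the tool's axes as they then stand; what a row does not reach is not made up. A row lasts 1/8 s, in which the tool goes at most 62.5 mm and 10.7 degrees, less where a joint would pass 70% of its speed; a pose out of reach is approached as far as the arm can. A call with a gripper value outside its range is refused whole. The fingers move at their own pace and stop on an object; FORCE is the grip in N (left out, the last holds). Time passes only in rows, so rows that do not move let the fingers close. It gives the time, the measured TCP pose, the force and the opening at its end, in the units of the state.
- r.get_obs(): the state, without advancing time (a new reading comes with each control period).
- viewer.grab_frame(name): name is "side" or "top"; returns (picture, depth): 420x560x3 uint8, red, green, blue; 420x560 float32, m along the optical axis (not along the pixel's ray), 0 where there is no reading.
- viewer.calibration(name): a dict with "mtx" (3x3 intrinsics, pixels), "distortion" ([k1, k2, p1, p2, k3] as OpenCV has them; the pictures are not rectified), "world_to_cam" (4x4, takes a point from world to camera coordinates). Camera axes: x right, y up, looking along -z (the intrinsics and any distortion apply to the point x, -y, -z); pixel columns grow to the right and rows downward; lengths in m; the calibration is good to about 2 mm. A picture is of the moment at which its call begins. calibration takes no time and is no camera call.
- r.hand_in(): hands the job in, once; it reports no verdict.
Trained networks look in the newest picture that a camera, given by its name, has taken for a name from the list of things; names that differ only in an ending like _2 or _b are one class to them, and where a whole thing is asked for, a point or a joint stands for the part that bears it (a point fixed in the world has none). Each returns a list of dicts, best first, with "score" (0 to 1); they miss things now and then, are a little off and sometimes report something else, mostly with a low value. They report only what shows in the picture. A call takes as long as a camera call.
- nets.look_for(name, camera): "location" ([x, y, z] in m, in world coordinates, good to about 4 mm: the middle of the surface that is visible of it).
- nets.silhouettes(name, camera): "mask" (420x560 bool, what is visible of it).
The state is a dict: "clock": time; "joints": joint angles; "qvel": joint speeds; "tau": joint torques, N m; "tcp_pos": TCP position; "orientation": TCP orientation; "contact_force": force on the tool from outside, world axes, zero at the start; "moment": the same for the moment, N m; "grip_width": finger opening in m.
Only numpy, scipy, OpenCV 4.12 (cv2) and the standard library are available. Lean on these libraries where they do the work, as an engineer would, in place of code of your own. Each camera call takes 0.05 s, during which the arm holds its last target. There are 200 camera calls.

### The job

The polishing lathe is to be set up for a longer piece. Lower its drop-down guard all the way, then pull up the spring knob of the roller steady, slide the steady along the bed to the next hole away from the motor and let the pin drop fully home there. Finish still holding the knob, keeping it fully down in that hole (do not let go), with the guard left down and the other things on the bench undisturbed.

Things in the scene. Friction and masses are not known exactly. Their poses are not given: they have to be found in the camera images.
- guard_handle (a point): Middle of the guard's handle, a round bar 12 mm thick and 148 mm long parallel to the bed, held 27 mm beyond the guard's upper edge by a post at each end; 177 mm from the hinge line, 195 mm above the bench when shut. The guard is a clear framed sheet 304 mm wide, 7 mm thick, upright between robot and bed. Site axes: z from hinge to bar, y along the bar, x away from the robot when shut.
- guard_hinge (a point): Point on the guard's hinge line (its lower edge), straight below the handle's middle when shut; 18 mm above the bench and 42 mm to the robot's side of the bed's centre line. Its y axis lies along the hinge line.
- guard (a joint): Guard angle, rad: 0 shut (upright), grows as the upper edge comes towards the robot and down; 0.95 is on its stop, fully lowered. The hinge is stiff (0.5 N m, some 3 N at the bar) and the guard stays where it is left. It may start up to 0.3 ajar.
- knob: Black round pull knob on the steady's sleeve, 30 mm across, 26 mm high, axis vertical; origin at its centre, 109 mm above the bench with the pin home. Below it a boss 22 mm across, top 5 mm under the knob; sleeve top 71 mm above the bench. The steady's brass rollers (tops at 156 mm) stand 72 mm from the knob towards the motor and move with it. y along the bed to the motor, x away from robot, z up.
- plunger (a joint): Lift of the knob and pin, m: 0 pin fully home, 0.015 upper stop. The round-nosed 9 mm pin goes 12 mm into a hole; it is clear at 0.011 or more, and between holes it rides on the tube at 0.011 if let go. A spring pulls it down: 6 N at home, 10 N fully drawn, weight included.
- rest (a joint): Position of the steady (sleeve, knob and rollers) along the bed, m, growing away from the motor: 0 in the hole where it starts (play about 1.5 mm either way), a hole every 0.050, so the next is at 0.050. It slides with about 3 N once the pin is drawn and is locked while the pin is home.
- next_hole (a point): Centre of the mouth of the next hole away from the motor, in the top of the bed (30 mm square steel tube with a row of 12 mm holes 50 mm apart), 65 mm above the bench. Axes as the knob's: the steady must travel towards -y.
- stem: Bystander: turned brass stem, 38 mm across and 78 mm high, standing on the lathe's tray behind the bed.
- compound_bar: Bystander: brown bar of polishing compound 36 x 105 x 30 mm on the lathe's tray behind the bed.
- tin: Bystander: tin 68 mm across and 105 mm high in front of the motor.
- spanner: Bystander: spanner lying at the right end of the lathe.
- felt_wheel: Bystander: grey felt wheel 100 mm across and 22 mm thick lying flat at the right.
- brush: Bystander: brush lying at the right.
- mug: Bystander: mug 80 mm across and 92 mm high at the left.

How it is judged:
By the outcome, as a careful person would: the job done as asked, in the order asked, and still so for the second after the job is handed in, while the arm keeps its last pose, push and grip.
It also fails if it takes over 48 s, if anything falls off the work surface, if the arm or the gripper's body presses on something with over 40 N, if the wrist force passes 120 N, or if a joint passes its speed limit or range.

## Working session

There is one attempt and no reset: what is moved stays moved. The work goes in short steps, Python scripts to look and compute and a shell command to move; the robot and the scene stay as the last step left them, time stands still between calls to the robot, and variables do not carry over. Pictures are saved under pics/ and viewed, about 8 in all and at most 12, crops included, and the job is handed in when it is done.

```bash
mkdir -p pics; ls
cat > h.py <<'E'
import numpy as np, cv2
from scipy.spatial.transform import Rotation as R
from bench import r, viewer, nets
def save(c,n,crop=None,s=1):
    p,d=viewer.grab_frame(c)
    q=p if crop is None else p[crop[0]:crop[1],crop[2]:crop[3]]
    cv2.imwrite('pics/'+n,cv2.resize(q,None,fx=s,fy=s,interpolation=cv2.INTER_CUBIC)[...,::-1]); return p,d
def world(c,uv,d):
    k=viewer.calibration(c); uv=np.array(uv,float).reshape(-1,1,2); d=np.array(d,float).ravel()
    n=cv2.undistortPoints(uv,np.array(k['mtx']),np.array(k['distortion'])).reshape(-1,2)
    P=np.c_[n[:,0]*d,-n[:,1]*d,-d,np.ones(len(d))]
    return (np.linalg.inv(k['world_to_cam'])@P.T).T[:,:3]
def pix(c,P):
    k=viewer.calibration(c); P=np.atleast_2d(P); q=(np.array(k['world_to_cam'])@np.c_[P,np.ones(len(P))].T).T[:,:3]*[1,-1,-1]
    return cv2.projectPoints(q,np.zeros(3),np.zeros(3),np.array(k['mtx']),np.array(k['distortion']))[0].reshape(-1,2)
def cloud(c,d,m):
    v,u=np.nonzero(m&(d>0)); return world(c,np.c_[u,v],d[v,u])
def st():
    o=r.get_obs(); M=R.from_rotvec(o['orientation']).as_matrix()
    print('t',round(o['clock'],2),'tcp',np.round(o['tcp_pos'],4),'F',np.round(o['contact_force'],1),'w',round(o['grip_width'],4)); print('axes x',M[:,0].round(3),'y',M[:,1].round(3),'z',M[:,2].round(3)); return o,M
E
cat > a.py <<'E'
from h import *
np.set_printoptions(suppress=True,precision=4)
o,M=st(); print(o['joints'])
im={}
for c in ('side','top'):
    p,d=save(c,c+'0.png',s=1.4)
    print(c,np.linalg.inv(viewer.calibration(c)['world_to_cam'])[:3,3])
    for n in ('guard_handle','guard_hinge','knob','next_hole','stem','tin','mug','compound_bar','felt_wheel'):
        for x in nets.look_for(n,c)[:2]: print(n,np.round(x['location'],3),round(x['score'],2),pix(c,x['location']).round()[0])
E
python3 a.py
```

```text
pics
t 0.0 tcp [ 0.2101 -0.6408  0.2303] F [ 0.1 -0.2  0.8] w 0.0856
axes x [-0.001  0.002 -1.   ] y [ 0.312 -0.95  -0.002] z [-0.95  -0.312  0.   ]
[ 1.1459  0.4778  0.0223  1.5565 -0.0115  1.1093 -0.0831]
side [0.5103 1.0218 0.9439]
guard_handle [0.582 0.111 0.13 ] 0.87 [276. 251.]
guard_hinge [0.582 0.105 0.134] 0.59 [276. 249.]
next_hole [ 0.527 -0.165  0.006] 0.47 [300. 225.]
next_hole [0.719 0.038 0.042] 0.25 [231. 254.]
stem [0.721 0.176 0.06 ] 0.77 [221. 284.]
tin [0.462 0.332 0.086] 0.71 [319. 333.]
mug [0.404 0.454 0.055] 0.96 [343. 390.]
mug [0.631 0.446 0.159] 0.56 [237. 348.]
compound_bar [0.718 0.039 0.043] 0.79 [231. 254.]
felt_wheel [ 0.391 -0.482  0.023] 0.72 [341. 172.]
top [ 0.4459 -0.0833  1.3981]
guard_handle [0.578 0.058 0.164] 0.69 [241. 206.]
next_hole [0.642 0.244 0.072] 0.84 [189. 189.]
stem [0.714 0.16  0.058] 0.46 [215. 169.]
tin [0.459 0.295 0.103] 0.88 [168. 245.]
mug [0.407 0.452 0.042] 0.79 [127. 260.]
mug [ 0.551 -0.164  0.005] 0.7 [311. 220.]
compound_bar [0.716 0.021 0.042] 0.54 [257. 170.]
felt_wheel [ 0.402 -0.489  0.021] 0.75 [408. 266.]
```

View pics/side0.png

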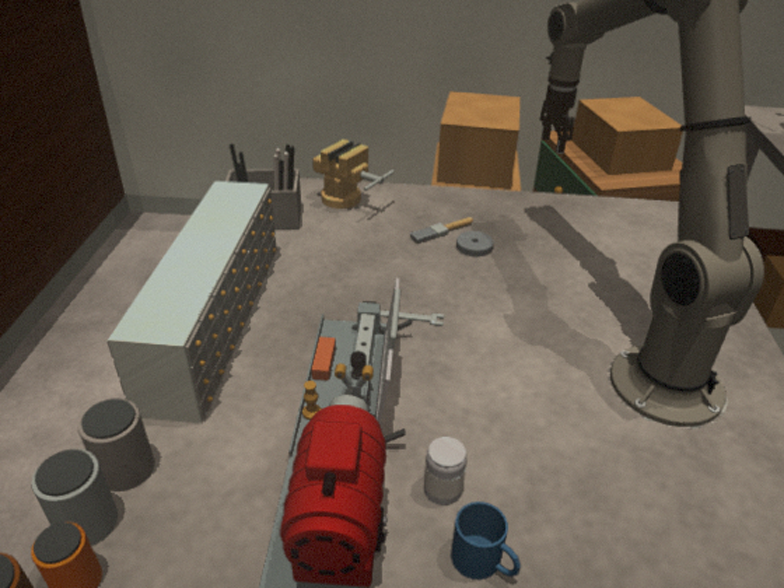

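View pics/top0.png

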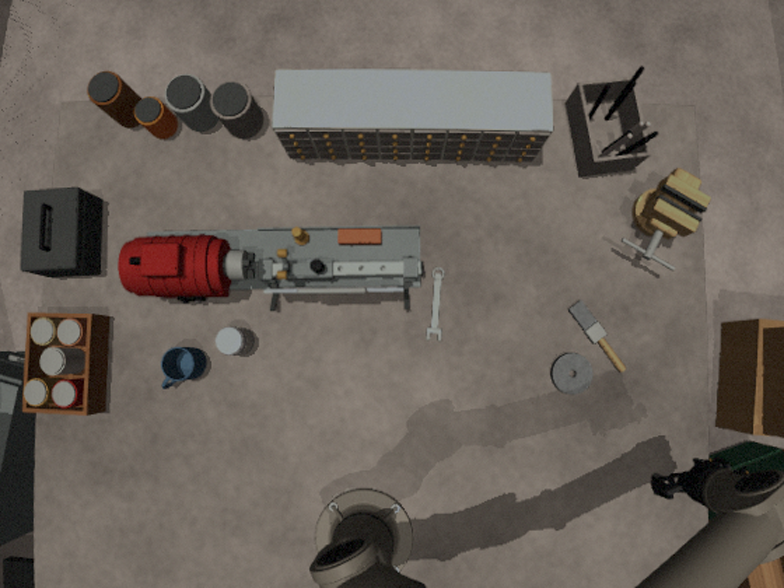

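```bash
cat > b.py <<'E'
from h import *
np.set_printoptions(suppress=True,precision=4)
p,d=viewer.grab_frame('top'); q,e=viewer.grab_frame('side')
A=cv2.resize(p[150:230,160:310],(800,427),interpolation=2)
B=cv2.resize(q[190:300,190:330],None,fx=3,fy=3,interpolation=2)
cv2.imwrite('pics/b_top.png',A[...,::-1]); cv2.imwrite('pics/b_side.png',B[...,::-1])
def full(c,d):
    v,u=np.indices(d.shape); return world(c,np.c_[u.ravel(),v.ravel()],d.ravel()).reshape(d.shape+(3,))
W=full('top',d); V=full('side',e)
# knob: dark pixels near
for c,X,I,box in (('top',W,p,(180,202,215,240)),('side',V,q,(245,275,245,268))):
    s=np.s_[box[0]:box[1],box[2]:box[3]]; m=(I[s].max(-1)<60)&(X[s][...,2]>.085)&(X[s][...,2]<.135)
    P=X[s][m]; print(c,'knob',len(P),P.mean(0),P.min(0),P.max(0),np.median(P,0))
# bed top
m=(abs(W[...,2]-.065)<.006)&(p.min(-1)>90)&(W[...,0]>.54)&(W[...,0]<.68)&(W[...,1]<0.1); P=W[m]
P=P[abs(P[:,0]-np.median(P[:,0]))<.02]
l=cv2.fitLine(P[:,:2].astype(np.float32),cv2.DIST_HUBER,0,.01,.01).ravel(); print('bed',len(P),l,P.min(0),P.max(0))
# guard handle bar/top edge
for c,X in (('top',W),('side',V)):
    m=(X[...,2]>.13)&(X[...,2]<.21)&(X[...,0]>.45)&(X[...,0]<.61)&(X[...,1]>-.25)&(X[...,1]<.22); P=X[m]
    print(c,'guard pts',len(P)); 
    for z in np.arange(.13,.21,.01):
        t=P[(P[:,2]>=z)&(P[:,2]<z+.01)]
        if len(t): print(round(z,3),len(t),np.median(t,0),t[:,1].min(),t[:,1].max())
for c in('top','side'):
  for n in ('guard_handle','knob'):
    for x in nets.silhouettes(n,c)[:1]:
        m=x['mask']; X=W if c=='top' else V; P=X[m&((d if c=='top' else e)>0)]; v,u=np.nonzero(m)
        print(c,n,round(x['score'],2),len(P),P.mean(0),np.percentile(P,[3,97],axis=0).ravel(),u.min(),u.max(),v.min(),v.max())
E
python3 b.py
```

```text
top knob 68 [0.6349 0.1129 0.1178] [0.6212 0.1005 0.0963] [0.6476 0.1258 0.1267] [0.6345 0.1127 0.1188]
side knob 131 [0.6361 0.128  0.1119] [0.6178 0.1069 0.0861] [0.6535 0.1928 0.1297] [0.6359 0.1239 0.1156]
bed 563 [ 0.0137 -0.9999  0.6411 -0.02  ] [ 0.6214 -0.1229  0.059 ] [0.6614 0.098  0.071 ]
top guard pts 366
0.14 11 [0.6019 0.1795 0.1476] 0.17271903761861557 0.19469750292710558
0.15 25 [0.6038 0.1839 0.153 ] -0.08092409118925291 0.1940406253457148
0.16 134 [ 0.5777 -0.0084  0.1644] -0.0808881863131463 0.21808734520140116
0.18 1 [ 0.5775 -0.0038  0.1887] -0.0038452242789972363 -0.0038452242789972363
0.19 183 [0.574  0.0698 0.1959] -0.00416671488652956 0.14107716347666088
0.2 12 [0.5741 0.0674 0.2016] 0.009957378183584026 0.13994868022223073
side guard pts 373
0.13 15 [0.5827 0.1912 0.1327] -0.08352107203241799 0.21913037785533207
0.14 34 [0.6018 0.1949 0.1459] -0.07098048844213878 0.21972157777865997
0.15 46 [0.581  0.1822 0.1548] -0.08133143067662929 0.21978857850636613
0.16 92 [0.5731 0.1671 0.1648] -0.08704860673617487 0.21920378064104395
0.17 13 [0.5727 0.1396 0.1761] 0.0016205042791157531 0.14371421031579434
0.18 12 [0.5704 0.1386 0.1853] 0.05994874718042742 0.14443686184058546
0.19 160 [0.5707 0.0777 0.1963] -0.002591392556620775 0.142040321839754
0.2 1 [0.5688 0.1348 0.2003] 0.1348367578131413 0.1348367578131413
top guard_handle 0.8 253 [0.5782 0.0564 0.1739] [ 0.5693 -0.0748  0.0181  0.6018  0.1836  0.2012] 196 287 204 208
top knob 0.61 55 [0.6336 0.1143 0.1192] [0.6218 0.1032 0.1136 0.6441 0.1253 0.1237] 222 229 187 194
side guard_handle 0.58 715 [0.5818 0.0893 0.1165] [ 0.5663 -0.0802  0.0007  0.6013  0.2204  0.1983] 268 285 198 301
side knob 0.21 338 [ 0.498  -0.5478  0.0122] [ 0.4115 -0.616  -0.0025  0.566  -0.4923  0.0201] 293 337 155 172
```

Bar spans y -0.004..0.142 at x≈0.573, z≈0.196 (guard ≈0.14 ajar); knob ≈(0.636,0.113); bed x≈0.639, yaw ≈0.014. These agree with the given sizes. Next: turn and rise, then move above the bar.

```bash
python3 -m pendant '[30,-10,0,0,-0.181, 30,-10,0,0,-0.181, 30,-10,0,0,-0.181, 30,-10,0,0,-0.181, 30,-10,0,0,-0.181, 30,-10,0,0,-0.181, 30,-10,0,0,-0.181, 30,0,28.6,-51.2,0, 30,0,28.6,-51.2,0, 30,0,28.6,-51.2,0, 30,0,28.6,-51.2,0, 30,0,28.6,-51.2,0, 30,0,28.6,-51.2,0, 30,0,28.6,-51.2,0, 30,0,28.6,-51.2,0, 30,0,28.6,-51.2,0, 30,0,28.6,-51.2,0, 30,0,28.6,-51.2,0, 30,0,28.6,-51.2,0, 30,0,28.6,-51.2,0]' 20; python3 -c "
from h import *
st()"
```

```text
clock: 3.8
tcp_pos: [0.5742, 0.0303, 0.3015]
orientation: [1.2, 1.214, -1.2]
contact_force: [0.3, -0.7, 0.6]
grip_width: 0.03
t 3.8 tcp [0.5742 0.0303 0.3015] F [ 0.3 -0.7  0.6] w 0.03
axes x [ 0.001 -0.    -1.   ] y [1.    0.012 0.001] z [ 0.012 -1.     0.   ]
```

View pics/b_top.png

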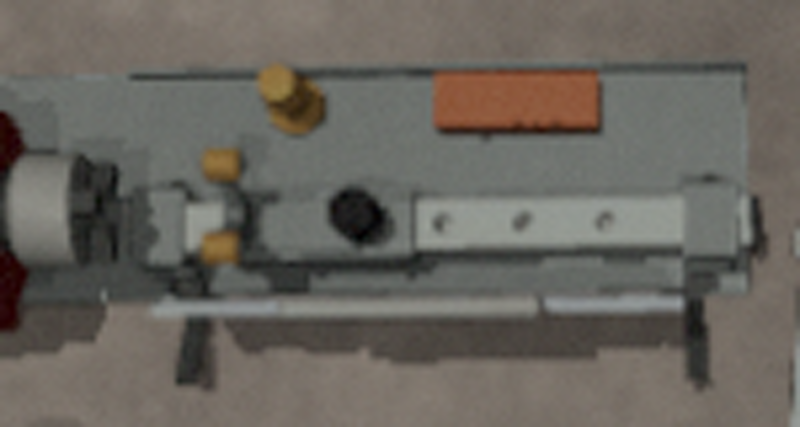

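```bash
python3 -m pendant '[30,30,0,0,0, 30,30,0,0,0, 30,30,0,0,0, 30,20,0,0,0, 30,10,0,0,0, 30,9,0,0,0, 24,0,0,0,0, 24,0,0,0,0]'; python3 -c "
from h import *
p,d=save('side','c.png',(180,310,180,330),4)"
```

```text
clock: 4.8
tcp_pos: [0.5739, 0.0291, 0.173]
orientation: [1.2, 1.214, -1.199]
contact_force: [0.4, 0.2, 0.7]
grip_width: 0.024
```

View pics/c.png

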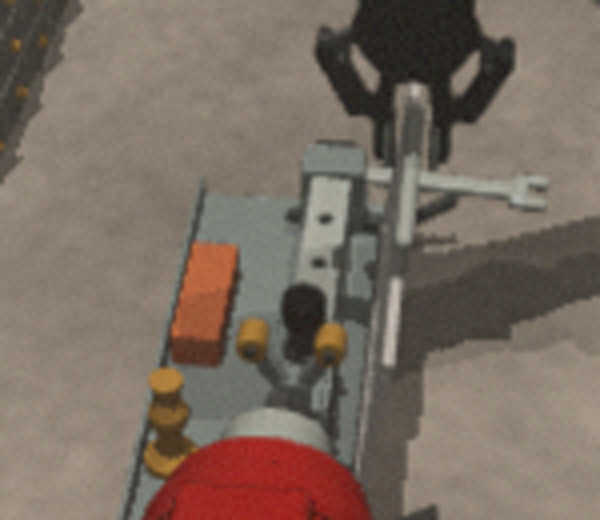

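The fingers straddle the bar (crop ≈(412,130)), clear of knob and rollers. Next I pull it down along its arc.

```bash
python3 -m pendant '[14,0,0,0,0, 14,0,0,0,0, 14,1,-11,0,0, 14,1,-11,0,0, 14,2.5,-8.5,0,0, 14,2.5,-8.5,0,0, 14,3,-8,0,0, 14,3,-8,0,0, 14,4,-8,0,0, 14,4,-7.5,0,0, 14,4.5,-7.5,0,0, 14,4.5,-7,0,0, 14,5,-7,0,0, 14,5,-6.5,0,0, 14,6,-6,0,0, 14,6,-6,0,0, 14,6,-5.5,0,0, 14,6,-5.5,0,0]' 20;  python3 -m pendant '[14,0,-2,0,0, 14,0,-2,0,0, 14,0,0,0,0]'
```

```text
clock: 7.1
tcp_pos: [0.4528, 0.0274, 0.1082]
orientation: [1.201, 1.214, -1.198]
contact_force: [8.0, -2.5, -4.9]
grip_width: 0.0144
clock: 7.48
tcp_pos: [0.4518, 0.0279, 0.109]
orientation: [1.205, 1.211, -1.193]
contact_force: [15.4, -1.4, -10.5]
grip_width: 0.0139
```

```bash
python3 -m pendant '[40,0,3,0,0, 40,0,1,0,0, 40,0,0,0,0, 40,-20,0,0,0, 40,-30,0,0,0, 60,-40,0,0,0, 60,-40,0,0,0, 60,-20,0,0,0]'
python3 - <<'E'
from h import *
np.set_printoptions(suppress=True,precision=4)
st()
p,d=save('side','d.png',(170,310,180,330),4); q,e=viewer.grab_frame('top')
for c,I,dd in(('side',p,d),('top',q,e)):
    v,u=np.indices(dd.shape); X=world(c,np.c_[u.ravel(),v.ravel()],dd.ravel()).reshape(dd.shape+(3,))
    for n,m in (('bar',(X[...,2]>.11)&(X[...,2]<.14)&(X[...,0]>.43)&(X[...,0]<.48)&(X[...,1]>-.02)&(X[...,1]<.16)),
      ('knob',(I.max(-1)<60)&(abs(X[...,2]-.110)<.025)&(abs(X[...,0]-.636)<.025)&(abs(X[...,1]-.115)<.03))):
        P=X[m]; print(c,n,len(P), P.mean(0) if len(P) else '', np.percentile(P,[2,98],axis=0).ravel() if len(P) else '')
E
```

```text
clock: 8.48
tcp_pos: [0.4521, 0.0277, 0.2602]
orientation: [1.2, 1.214, -1.198]
contact_force: [-0.7, 0.3, -1.0]
grip_width: 0.0605
t 8.47 tcp [0.4521 0.0277 0.2602] F [-0.7  0.3 -1. ] w 0.0605
axes x [ 0.002 -0.    -1.   ] y [1.    0.013 0.002] z [ 0.013 -1.     0.   ]
side bar 200 [0.4536 0.074  0.1221] [ 0.4448 -0.0045  0.1115  0.47    0.1384  0.1279]
side knob 117 [0.6359 0.1217 0.1108] [0.6236 0.108  0.0855 0.6479 0.1304 0.1226]
top bar 37 [0.4607 0.0016 0.1205] [ 0.4505 -0.0053  0.1109  0.4766  0.0115  0.1284]
top knob 68 [0.6349 0.1128 0.1176] [0.6216 0.1007 0.1045 0.6474 0.1255 0.1246]
```

View pics/d.png

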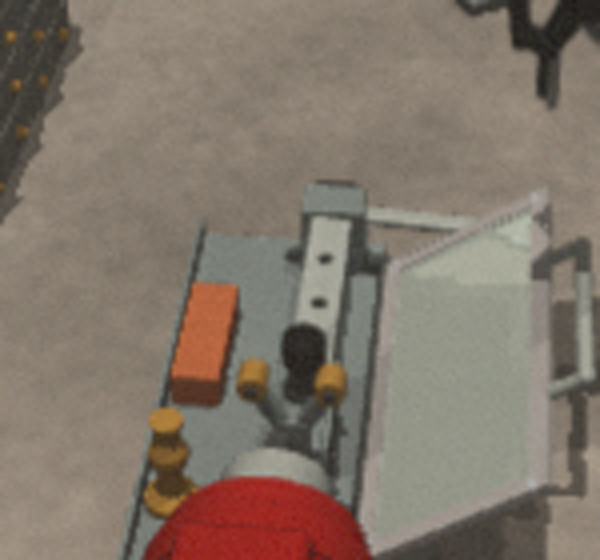

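Guard is down: bar at x 0.454, z 0.122, matching 0.95 rad. The picture shows it folded open at right (585,330), with everything else in place. Next, the knob.

```bash
python3 -m pendant '[60,0,46.3,-20.7,0, 60,0,46.3,-20.7,0, 60,0,46.3,-20.7,0, 60,0,46.3,-20.7,0, 60,40,0,0,0, 60,40,0,0,0, 60,40,0,0,0, 60,30,0,0,0, 60,22,0,0,0, 60,0,0,0,0]'; python3 -c "
from h import *
p,d=save('side','e.png',(220,310,210,310),6)"
```

```text
clock: 9.82
tcp_pos: [0.6344, 0.1123, 0.084]
orientation: [1.197, 1.218, -1.203]
contact_force: [-0.0, 0.2, -0.0]
grip_width: 0.0601
```

View pics/e.png

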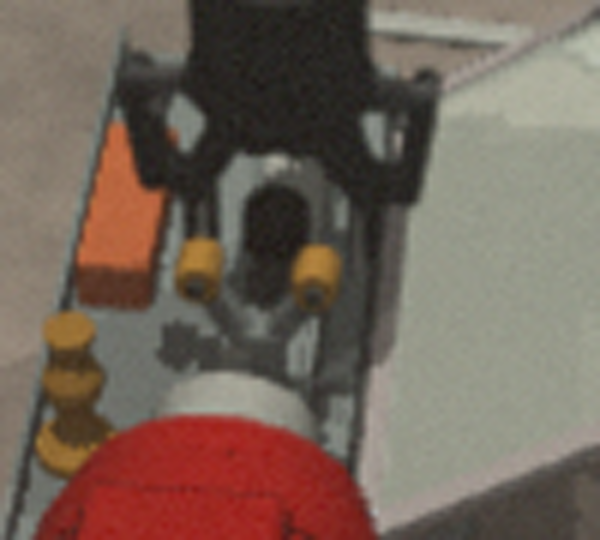

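Fingers straddle the knob at crop (275,220), at roughly (200,215) and (350,215), with no contact. I close.

```bash
python3 -m pendant '[60,-4,1.5,-1,0, 20,0,0,0,0, 20,0,0,0,0, 20,0,0,0,0, 20,0,0,0,0, 20,0,0,0,0]' 60; python3 -m pendant '[20,-3,0,0,0, 20,-3,0,0,0, 20,0,0,0,0]'
```

```text
clock: 10.62
tcp_pos: [0.6372, 0.1138, 0.0918]
orientation: [1.199, 1.215, -1.2]
contact_force: [-4.9, -1.1, 8.9]
grip_width: 0.028
clock: 11.0
tcp_pos: [0.6371, 0.1137, 0.0959]
orientation: [1.199, 1.216, -1.2]
contact_force: [-1.0, 2.2, -7.2]
grip_width: 0.0278
```

```bash
python3 -m pendant '[20,-4,0,0,0, 20,-4,0,0,0, 20,0,0,0,0]' 80
python3 - <<'E'
from h import *
np.set_printoptions(suppress=True,precision=4)
p,d=save('side','f.png',(220,310,210,310),6)
v,u=np.indices(d.shape); X=world('side',np.c_[u.ravel(),v.ravel()],d.ravel()).reshape(d.shape+(3,))
m=(p.max(-1)<60)&(X[...,2]>.085)&(X[...,2]<.15)&(abs(X[...,0]-.636)<.011)&(abs(X[...,1]-.12)<.02)
P=X[m]; print(len(P),P.mean(0),np.percentile(P,[2,98],axis=0))
E
```

```text
clock: 11.38
tcp_pos: [0.6371, 0.1137, 0.1043]
orientation: [1.199, 1.216, -1.2]
contact_force: [-1.7, 2.5, -9.7]
grip_width: 0.0275
127 [0.6357 0.1206 0.1171] [[0.626  0.1055 0.0858]
 [0.6458 0.1293 0.135 ]]
```

View pics/f.png

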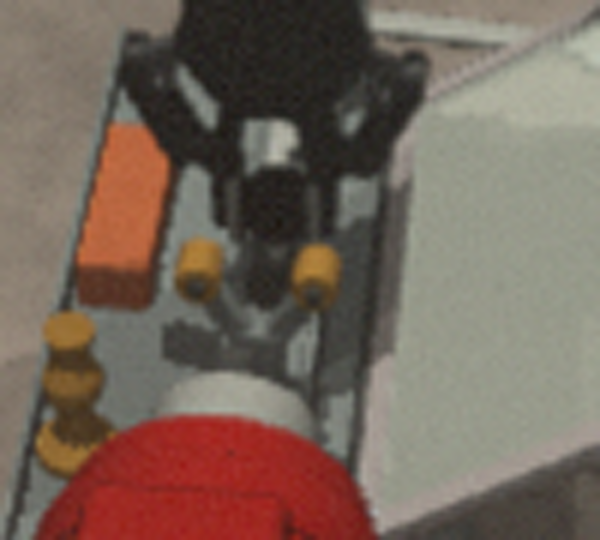

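Knob is lifted ~12.5 mm: a gap above the boss shows at crop (270,245). I raise slightly more, then slide 50 mm to −y.

```bash
python3 -m pendant '[20,-0.8,0,0,0, 20,0,0,4,0, 20,0,0,5,0, 20,0,0,5,0, 20,0,0,5,0, 20,0,0,6,0, 20,0,0,6,0, 20,0,0,6,0, 20,0,0,5,0, 20,0,0,5,0, 20,0,0,3,0, 20,0,0,0,0, 20,0,0,0,0]'
```

```text
clock: 13.05
tcp_pos: [0.6384, 0.0627, 0.1051]
orientation: [1.199, 1.214, -1.2]
contact_force: [-0.2, 0.0, -9.1]
grip_width: 0.028
```

```bash
python3 -m pendant '[20,2,0,0,0, 20,2,0,0,0, 20,2,0,0,0, 20,0,0,0,0]'
```

```text
clock: 13.55
tcp_pos: [0.6384, 0.063, 0.099]
orientation: [1.2, 1.215, -1.2]
contact_force: [-0.8, -2.7, -8.5]
grip_width: 0.0275
```

The pin is entering: lift is well below 11 mm and the spring is still pulling. Lowering on.

```bash
python3 -m pendant '[20,2,0,0,0, 20,2,0,0,0, 20,2,0,0,0, 20,1,0,0,0, 20,1,0,0,0, 20,0,0,0,0]'
```

```text
clock: 14.3
tcp_pos: [0.6384, 0.0641, 0.092]
orientation: [1.2, 1.215, -1.199]
contact_force: [-3.0, -3.1, 2.3]
grip_width: 0.0276
```

```bash
python3 -m pendant '[20,1,0,0,0, 20,1,0,0,0, 20,0,0,0,0, 20,0,0,0,0]'
python3 - <<'E'
from h import *
np.set_printoptions(suppress=True,precision=4)
p,d=save('side','g.png',(200,310,200,330),6); q,e=viewer.grab_frame('top')
v,u=np.indices(d.shape)
X=world('side',np.c_[u.ravel(),v.ravel()],d.ravel()).reshape(d.shape+(3,))
m=(p.max(-1)<60)&(X[...,2]>.085)&(X[...,2]<.15)&(abs(X[...,0]-.637)<.011)&(abs(X[...,1]-.07)<.02)
P=X[m]; print('knob',len(P),P.mean(0),np.percentile(P,[2,98],axis=0))
m=(X[...,2]>.11)&(X[...,2]<.14)&(X[...,0]>.43)&(X[...,0]<.48)&(X[...,1]>-.02)&(X[...,1]<.16)
P=X[m];print('bar',len(P),P.mean(0))
for n in('stem','compound_bar','tin','mug','felt_wheel','spanner'):
    for x in nets.look_for(n,'side')[:1]: print(n,np.round(x['location'],3),round(x['score'],2))
E
```

```text
clock: 14.8
tcp_pos: [0.6385, 0.0649, 0.0918]
orientation: [1.2, 1.215, -1.198]
contact_force: [-8.1, -3.2, 15.5]
grip_width: 0.0278
knob 98 [0.6369 0.0729 0.1119] [[0.6266 0.0565 0.0885]
 [0.6465 0.0823 0.123 ]]
bar 197 [0.4534 0.0745 0.1223]
stem [0.721 0.177 0.059] 0.8
compound_bar [0.718 0.036 0.043] 0.98
tin [0.527 0.089 0.069] 0.65
mug [0.404 0.456 0.056] 0.63
felt_wheel [ 0.395 -0.479  0.023] 0.58
spanner [ 0.566 -0.166  0.006] 0.57
```

View pics/g.png

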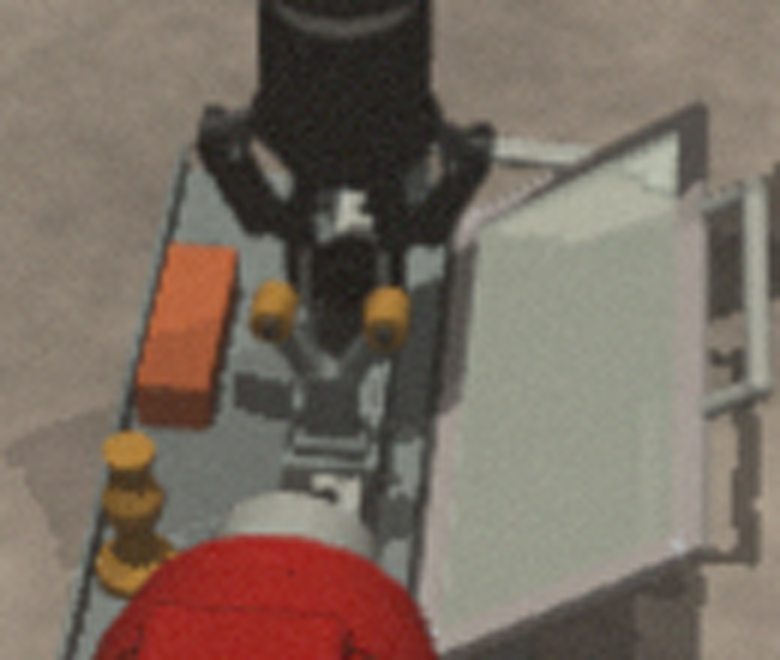

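```bash
python3 -m pendant '[20,-1,0,0,0, 20,0,0,0,0, 20,0,0,0,0, 20,0,0,0,0]' && python3 -c "
from h import *
st(); r.hand_in(); st()"
```

```text
clock: 15.7
tcp_pos: [0.6385, 0.0649, 0.0919]
orientation: [1.2, 1.215, -1.198]
contact_force: [-5.9, -1.3, 9.1]
grip_width: 0.0277
t 15.7 tcp [0.6385 0.0649 0.0919] F [-5.9 -1.3  9.1] w 0.0277
axes x [ 0.001  0.001 -1.   ] y [1.    0.014 0.001] z [ 0.014 -1.    -0.001]
the job is handed in; nothing more can be done
the job is handed in; nothing more can be done
```

I lowered the guard to its stop, moved the steady one hole away from the motor, and handed the job in at 15.7 s. The gripper still holds the knob and presses it down with about 9 N.

**Guard:** I pulled the bar down along its arc until the force rose against the stop. The last check put the bar at x 0.453, z 0.122, which matches fully lowered (0.95 rad).

**Knob and pin:** The knob lifted about 13 mm before the slide, so the pin was clear. The tool ended 48.8 mm along the bed from where it gripped the knob, which is 50 mm within the play in the holes. The knob's top is back at 0.123 m and the tool height is within 0.1 mm of where it was at the first hole. A further 2 mm push met a firm stop.

**Other things on the bench:**
- **Checked by position:** stem, compound bar, mug and felt wheel were found within about 5 mm of where they started.
- **Spanner:** found, but it had no starting position to compare with.
- **Tin:** the detector put it at (0.527, 0.089), where the guard is, which I take to be a false report. The arm never went near the tin, but I did not confirm its position.
- **Brush:** I did not look for it again.

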